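# Rivet the mailing case shut

## Task

The mailing case's flap springs up a little: fasten it shut with the large rivet from the wooden block, the one whose pin still stands out. Put the rivet through the hole in the flap with its pin still up, then press the pin down flush so that the rivet locks and holds the flap down flat when you let go. Press gently, as with a thumb: the lid panel dents above about 22 N; leave the other things on the table where they are.

Things in the scene. Friction and masses are not known exactly. Their poses are not given: they have to be found in the camera images.
- rivet_mid (a point): The rivet to use: white nylon push rivet, 22 g, loose, upright in one of the block's three sockets (which one varies). Point: centre of the flange's underside; z up along the rivet. Flange 24 mm in diameter, 4 mm thick. Below it a split shank 10 mm in diameter, 18 mm long, the last 3 mm tapering to a 4 mm nose. It can be lifted by its pin.
- pin_top (a point): Centre of the top of that rivet's centre pin, a plain upright cylinder 10 mm in diameter. With the pin out it stands 12 mm proud of the flange, 16.4 mm above the flange's underside; flush it is 4.4 mm above it.
- rivet_pin (a joint): Travel of the centre pin into the rivet, m: 0 out, 0.012 flush. Takes about 9 N to start, 13 N near flush, then stops hard; stays where it is left. Going in it spreads two legs sideways under the flange (17 mm across), which hook beneath the lid; once spread they no longer pass the hole.
- flap_hole (a point): Mouth of the round rivet hole in the flap, at the flap's upper face; z is the flap's normal. Hole 12.2 mm in diameter. The lid panel below has a matching 13.5 mm hole straight underneath; below that the case is hollow (more than 40 mm).
- flap (a joint): Opening of the flap about its crease, rad: 0 flat on the lid, about 0.075 at rest (hole some 6 mm above the lid). It is springy and about 3.5 N at the hole presses it flat; it rises again if not fastened. The flap is 110 x 124 mm, 3 mm thick, the hole 86 mm from the crease.
- case: Grey fluted-plastic mailing case, 200 x 280 mm, 60 mm high, fixed to the table. Origin at the centre of its underside; x runs from the flap's free edge to its crease, z up. The lid panel (3 mm) under the flap is thin and gives several millimetres under a thumb and springs back; more than 22 N dents it.
- block: Beech block 56 x 140 mm, 45 mm high, fixed, with three sockets 13.5 mm wide, 26 mm deep, in a row along its y axis 46 mm apart. Origin at the centre of its underside. The flanges rest on its top.
- small_rivet: A smaller white rivet (flange 16 mm, pin 7 mm wide) in another socket of the block. Leave it.
- spent_rivet: A used white rivet whose pin is gone (flange 24 mm, flat top) in another socket. Leave it.
- wood_stamp: Turned wooden hand stamp, 38 mm wide, 72 mm high, standing. Leave it.
- glue_jar: Small jar 38 mm wide, 55 mm high, standing. Leave it.
- eraser: White eraser 22 x 46 x 13 mm. Leave it.
- ink_pad: Closed ink pad tin 74 x 114 x 17 mm. Leave it.
- loupe: Black magnifier 34 mm wide, 26 mm high, standing on a corner of the case's lid. Leave it.
- bone_folder: Flat bone folder 145 x 22 x 5 mm. Leave it.

How it is judged:
On the way, in this order (a step that is already met when the one before it is completed fails the run):
1. the rivet stands in the flap's hole, flange on the flap (within 4 mm), its pin still up (distance between rivet_mid and flap_hole below 0.004 m and value of joint rivet_pin below 0.004 m), for 0.2 s.
2. the pin is pushed flush with the flange down on the flap and the flap on the lid (value of joint rivet_pin above 0.0105 m and distance between rivet_mid and flap_hole below 0.0035 m and value of joint flap below 0.035 rad), for 0.1 s.
At the end, for the whole second after the job is handed in: The rivet sits in the flap's hole with its flange down on the flap (within 3.5 mm), upright within 0.15 rad, its pin flush within 1.5 mm; locked, it holds the flap down (opening below 0.035 rad, 3 mm at the hole) with nothing touching it, at rest (all of step 2 and angle between rivet_mid's own z axis and vertical below 0.15 rad and linear speed of rivet below 0.02 m/s).
It fails at once if the lid or flap is pressed with more than 22 N through the rivet (contact force between rivet and case above 22 N).
It fails at once if the gripper itself presses on the case with more than 22 N (contact force between the fingers and case above 22 N).
It fails at once if the pin is driven in more than 4 mm before the rivet is in the flap's hole (flange within 8 mm) (value of joint rivet_pin above 0.004 m and distance between rivet_mid and flap_hole above 0.008 m).
It fails at once if another thing is moved by more than 30 mm (distance of any of small_rivet, spent_rivet, wood_stamp, glue_jar, eraser, ink_pad, loupe, bone_folder from where it was at the start of the episode above 0.03 m).
It also fails if it takes over 53 s, if anything falls off the work surface, if the arm or the gripper's body presses on something with over 40 N, if the wrist force passes 120 N, or if a joint passes its speed limit or range.

## Robot

A 6-joint arm with a two-finger parallel gripper is mounted at the origin on the work surface. World frame = base frame: x ahead of the robot, y to its left, z up, the work surface at z = 0. Lengths are in m, angles in rad, forces in N, time in s.
With the tool pointing down it reaches from about 0.35 to 0.775 m from the base axis. Payload 7.3 kg.
Tool frame: the origin (TCP) lies at the very end of the fingers, on their centre line; the grasp point (between the pads) lies 19 mm behind it (pinch_z is the distance from the TCP to the grasp point, in m); z points along the fingers, y is the line along which they close (so a half turn about z gives the same grasp; the last joint's range is limited). The gripper opens to 92 mm and grips with 3 to 60 N. Pads are 19 mm wide; open, the fingers measure 130 mm over their backs; the gripper's body (75 mm by 190 mm) begins 47 mm behind the grasp point.
Start: joints at [-1.492, 0.342, 1.524, -0, 1.275, -0.146], TCP at [0.117, -0.512, 0.227] pointing down, gripper open.
Joint ranges: [-2.53, 2.53], [-0.77, 2.02], [0.04, 2.7], [-1, 4.14], [0.28, 2.66], [-3.11, 3.11]. Speed limits (rad/s): [2.57, 2.57, 3.14, 3.14, 3.14, 3.14].

## Interface

Orientations are given as [roll, pitch, yaw] about the fixed x, y, z axes, in that order (R = Rz(yaw) Ry(pitch) Rx(roll)).
In Python, from cell import * gives the robot as it stands.
- The arm moves only by the tool arm_command, never from a script. Its arguments are lists of equal length, an entry for each row: "fingers": the gripper command: -1 is fully open, 1 is shut, values between are in proportion; "travel": the shift along the tool's x, y, z in m, a list of three; "dr": the turn, a rotation vector about the tool's x, y, z in degrees, a list of three. In form: {"fingers": [fingers, ...], "travel": [[x, y, z], ...], "dr": [[wx, wy, wz], ...]}. A call has 1 to 8 rows; each row is the pose to reach, as a shift and turn from the pose commanded when the call began, along the tool's axes at that moment; what a row does not reach only later rows make up. A row lasts 1/12 s, in which the tool goes at most 41.7 mm and 7.16 degrees, less where a joint would pass 70% of its speed; a pose out of reach is approached as far as the arm can. A call with a gripper value outside its range is refused whole. The fingers move at their own pace and stop on an object; "squeeze" is the grip in N (left out, the last holds). Time passes only in rows, so rows that repeat a pose let the fingers close. It gives the time, the measured TCP pose, the force, the opening and the grip force at its end, in the units of the state.
- observe(): the state, without advancing time (a new reading comes with each control period).
- read_camera(name): name is "scene" or "top" or "wrist"; returns a dict with "color" (400x640x3 uint8, blue, green, red), "z_map" (400x640 float32, m along the optical axis (not along the pixel's ray), 0 where there is no reading), "fx", "fy", "cx", "cy" (pixels), "R" (3x3) and "t" (3): a world point X has camera coordinates R X + t. Camera axes: x right, y down, z forward; pixel columns grow to the right and rows downward; lengths in m; the calibration is good to about 2 mm. A picture is of the moment at which its call begins.
- hand_in(): hands the job in; it is judged then, once.
The state is a dict: "time": time; "qpos": joint angles; "qvel": joint speeds; "joint_efforts": joint torques, N m; "tool_pos": TCP position; "tool_rot": TCP orientation; "contact_force": force on the tool from outside, world axes, zero at the start; "torque": the same for the moment, N m; "opening": finger opening in m; "grip_force": force on a finger pad.
Only numpy, scipy, OpenCV 4.12 (cv2) and the standard library are available. Lean on these libraries where they do the work, as an engineer would, in place of code of your own. Each camera call takes 0.05 s, during which the arm holds its last target. There are 200 camera calls.

## Working session

There is one attempt and no reset: what is moved stays moved. The work goes in short steps, Python scripts to look and compute and a tool call to move; the robot and the scene stay as the last step left them, time stands still between calls to the robot, and variables do not carry over. Pictures are saved under pics/ and viewed, at most 10 in all, crops included, and the job is handed in when it is done.

Besides the shell and the picture viewer there is one more tool, called after "Request:" as a command line: name --argument value ..., lists and objects as JSON in quotes. arm_command: Moves the arm, as the interface text tells. Its arguments: {"type":"object","properties":{"fingers":{"type":"array","items":{"type":"number"}},"travel":{"type":"array","items":{"type":"array","items":{"type":"number"}}},"dr":{"type":"array","items":{"type":"array","items":{"type":"number"}}},"squeeze":{"type":"number"}},"required":["fingers","travel","dr"]}

```bash
mkdir -p pics; ls; cat > h.py <<'E'
from cell import *
import numpy as np, cv2
def px(c,u,v,z=None):
    d=c["z_map"][int(v),int(u)] if z is None else z
    return np.array(c["R"]).T@(np.array([(u-c["cx"])/c["fx"]*d,(v-c["cy"])/c["fy"]*d,d])-c["t"])
def atz(c,u,v,h):
    R=np.array(c["R"]);o=-R.T@c["t"];r=R.T@np.array([(u-c["cx"])/c["fx"],(v-c["cy"])/c["fy"],1]);return o+r*(h-o[2])/r[2]
def proj(c,X):
    p=np.array(c["R"])@X+c["t"];return p[0]/p[2]*c["fx"]+c["cx"],p[1]/p[2]*c["fy"]+c["cy"]
E
python3 - <<'E'
from h import *
import pickle
c=read_camera("top");pickle.dump(c,open("top.pkl","wb"))
cv2.imwrite("pics/top.png",cv2.resize(c["color"],(800,500),interpolation=cv2.INTER_CUBIC))
print(c["fx"],-np.array(c["R"]).T@c["t"]);s=observe();print(s)
E
```

```text
pics
494.2052341084494 [ 0.35055705 -0.00315477  1.40054376]
{'time': 0.05, 'qpos': array([-1.49199656e+00,  3.42719665e-01,  1.52498457e+00, -1.18849871e-05,
        1.27542012e+00, -1.45997381e-01]), 'qvel': array([-0.00049095,  0.00069754, -0.00051681,  0.00022209,  0.0005302 ,
       -0.00040865]), 'joint_efforts': array([ 2.06760422e-03, -4.32420588e+01, -2.44992453e+01,  7.19998358e-02,
        5.23764035e-02, -4.71809130e-05]), 'tool_pos': array([ 0.1170147 , -0.5113835 ,  0.22605788]), 'tool_rot': array([-3.14007559e+00, -2.11587449e-04,  2.24800452e-01]), 'contact_force': array([ 0.40766977,  0.2551043 , -0.74578768]), 'torque': array([ 0.03090219, -0.00109712, -0.01544602]), 'grip_force': 0.0, 'opening': 0.09198862170843553}
```

View pics/top.png

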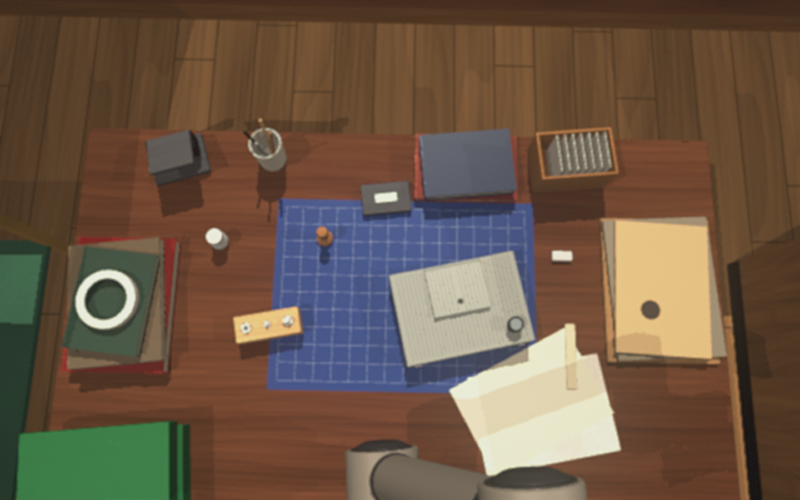

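The top view shows the block at about (268,325) with three rivets, and the case with its flap hole at about (460,300), in 800-wide pixels. Next I'll enlarge both.

```bash
python3 - <<'E'
from h import *
import pickle
c=pickle.load(open("top.pkl","rb"));im=c["color"]
a=cv2.resize(im[240:280,180:250],(770,440),interpolation=cv2.INTER_CUBIC)
b=cv2.resize(im[200:300,305:435],(208*1,160))
cv2.imwrite("pics/blk.png",a)
for n,u,v in [("L",245,328),("M",267,324),("R",288,321),("hole",460,300),("flap",440,290),("flap2",475,310),("lid",410,330)]:
    u*=.8;v*=.8;print(n,px(c,u,v).round(4))
z=c["z_map"];
for n,u,v in [("L",245,328),("M",267,324),("R",288,321)]:
    u=int(u*.8);v=int(v*.8);print(n,(1.4005-z[v-5:v+6,u-5:u+6].min())) 
    print(((1.4005-z[v-5:v+6,u-6:u+7])*1000).astype(int))
E
```

```text
L [0.4702 0.3254 0.0479]
M [0.4798 0.2778 0.0495]
R [0.4866 0.2313 0.056 ]
hole [ 0.5402 -0.1426  0.0566]
flap [ 0.5597 -0.0979  0.0679]
flap2 [ 0.5183 -0.1748  0.0615]
lid [ 0.4724 -0.0341  0.0574]
L 0.06402612
[[53 46 43 48 48 44 46 47 47 48 49 53 47]
 [48 43 46 48 49 50 51 53 47 47 50 51 50]
 [48 49 51 45 57 55 50 43 54 50 52 51 49]
 [49 48 48 54 48 50 57 56 56 53 52 51 52]
 [49 50 52 51 54 58 52 53 59 57 58 48 47]
 [52 50 60 58 54 55 53 54 56 52 58 46 53]
 [54 48 50 59 61 55 57 56 55 54 59 48 54]
 [59 56 62 56 57 56 57 54 53 51 57 57 49]
 [55 53 50 57 64 52 59 53 60 57 52 54 52]
 [55 58 50 57 49 54 55 57 55 49 48 54 53]
 [56 57 52 53 52 54 54 57 53 58 53 51 56]]
M 1.4005
[[  49   48   47   49   43   46   48   47   46   46   46   43   43]
 [  45   47   48   39   44   46   44   47   48   53   48   50   49]
 [  51   46   43   46   49   48   52   42   48   49   49   44   46]
 [  44   50   46   47   48   51   50   48   48   46   52   45   47]
 [  46   49   47   54   49   60   66   50   58   56   44   47   50]
 [  45 1400   47   51   57   62   53   54   52   50   43   46   45]
 [  49   47   46   52   52   64   61   50   55   46   56   49   52]
 [  48   45   51   46   53   55   51   52   48   50   54   49   48]
 [  48   45   50   46   43   53   51   48   49   51   52   50   46]
 [  54   51   45   51   50   48   51   51   53   50   51   52   52]
 [  54   46   48   53   51   53   48   52   50   55   52   53   51]]
R 0.06894374
[[46 43 39 44 43 42 46 40 44 48 41 42 44]
 [40 51 48 46 47 46 44 44 46 45 41 44 44]
 [43 47 44 47 48 47 48 40 47 49 37 43 43]
 [47 44 43 46 50 65 50 51 52 51 42 46 46]
 [41 49 52 56 63 63 61 49 50 49 45 46 47]
 [43 46 54 53 68 67 58 54 51 47 45 47 47]
 [49 47 51 49 63 61 67 51 55 49 47 49 47]
 [50 48 51 56 49 48 54 47 49 56 50 47 50]
 [45 50 48 50 49 50 51 51 53 44 46 47 42]
 [47 48 52 49 55 54 55 52 50 47 47 50 48]
 [43 49 50 45 49 50 47 49 55 48 50 53 50]]
```

View pics/blk.png

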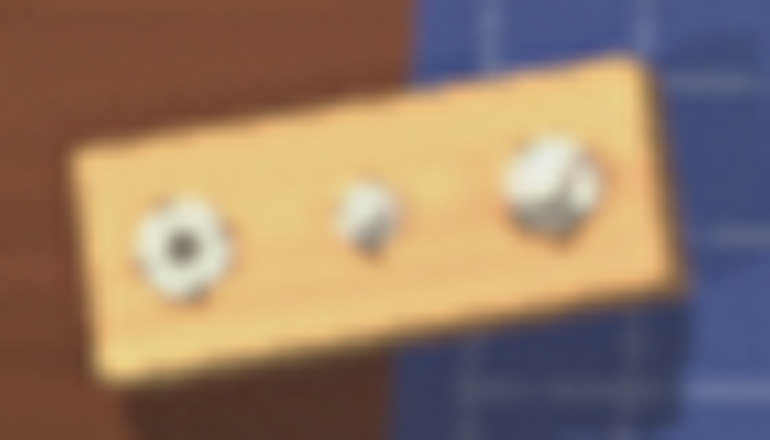

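```bash
python3 - <<'E'
from h import *
import pickle
c=pickle.load(open("top.pkl","rb"));im=c["color"]
L=atz(c,180+183/11,240+248/11,.049);R=atz(c,180+552/11,240+187/11,.049);M=atz(c,180+365/11,240+218/11,.049)
print(L,M,R,np.linalg.norm(L-R),np.degrees(np.arctan2(*(L-R)[1::-1])))
H=atz(c,460*.8,300*.8,.066);print("hole",H)
# case edge points lid corners
for u,v in [(390,273),(513,252),(535,338),(408,366)]: print(atz(c,u*.8,v*.8,.06).round(4))
E
```

```text
[0.46978693 0.32339931 0.049     ] [0.47811495 0.27889977 0.049     ] [0.48673902 0.23305362 0.049     ] 0.0919223475604782 100.62717745223378
hole [ 0.53890296 -0.14166279  0.066     ]
[0.5965 0.0121 0.06  ]
[ 0.6497 -0.2603  0.06  ]
[ 0.4605 -0.3042  0.06  ]
[ 0.3955 -0.031   0.06  ]
```

```bash
cat >> h.py <<'E'
from scipy.spatial.transform import Rotation as Ro
def go(p,yaw):
    s=observe();Rc=Ro.from_euler("xyz",s["tool_rot"]);Rt=Ro.from_euler("xyz",[np.pi,0,np.radians(yaw)])
    print("t",s["time"],"travel",Rc.inv().apply(np.array(p)-s["tool_pos"]).round(4),"dr",np.degrees((Rc.inv()*Rt).as_rotvec()).round(2))
E
python3 -c "
from h import *
go([.42,-.25,.227],60)"
```

```text
t 0.05 travel [ 0.3536 -0.1873 -0.0006] dr [ -0.08  -0.05 -47.12]
```

Request:
arm_command --fingers '[-1, -1, -1, -1, -1, -1, -1, -1]' --travel '[[0.354, -0.187, 0], [0.354, -0.187, 0], [0.354, -0.187, 0], [0.354, -0.187, 0], [0.354, -0.187, 0], [0.354, -0.187, 0], [0.354, -0.187, 0], [0.354, -0.187, 0]]' --dr '[[0, 0, -47], [0, 0, -47], [0, 0, -47], [0, 0, -47], [0, 0, -47], [0, 0, -47], [0, 0, -47], [0, 0, -47]]'

```text
time: 0.72
tool_pos: [0.3706, -0.2925, 0.2264]
tool_rot: [-3.141, -0.0, 1.049]
contact_force: [-0.6, -0.2, -0.9]
opening: 0.0915
grip_force: 0.0
```

```bash
python3 -c "
from h import *
print(observe()['tool_pos']);go([.487,.233,.2],100.6)"
```

```text
[ 0.37064652 -0.29249394  0.22643889]
t 0.7167 travel [ 0.5135 -0.1611  0.0266] dr [-3.00e-02 -2.00e-02 -4.05e+01]
```

Request:
arm_command --fingers '[-1, -1, -1, -1, -1, -1, -1, -1]' --travel '[[0.514, -0.161, 0], [0.514, -0.161, 0], [0.514, -0.161, 0], [0.514, -0.161, 0], [0.514, -0.161, 0], [0.514, -0.161, 0], [0.514, -0.161, 0], [0.514, -0.161, 0]]' --dr '[[0, 0, -40.5], [0, 0, -40.5], [0, 0, -40.5], [0, 0, -40.5], [0, 0, -40.5], [0, 0, -40.5], [0, 0, -40.5], [0, 0, -40.5]]'

```text
time: 1.38
tool_pos: [0.4428, 0.0329, 0.2265]
tool_rot: [-3.141, 0.0, 1.752]
contact_force: [0.4, -1.0, -0.0]
opening: 0.0916
grip_force: 0.0
```

```bash
python3 -c "
from h import *
print(observe()['tool_pos']);go([.487,.233,.2],100.6)"
```

```text
[0.44279162 0.03293135 0.22647332]
t 1.3833 travel [0.1888 0.0796 0.0264] dr [-0.03  0.   -0.2 ]
```

Request:
arm_command --fingers '[0.1, 0.1, 0.1, 0.1, 0.1, 0.1, 0.1, 0.1]' --travel '[[0.189, 0.08, 0.066], [0.189, 0.08, 0.066], [0.189, 0.08, 0.066], [0.189, 0.08, 0.066], [0.189, 0.08, 0.066], [0.189, 0.08, 0.066], [0.189, 0.08, 0.066], [0.189, 0.08, 0.066]]' --dr '[[0, 0, -0.2], [0, 0, -0.2], [0, 0, -0.2], [0, 0, -0.2], [0, 0, -0.2], [0, 0, -0.2], [0, 0, -0.2], [0, 0, -0.2]]'

```text
time: 2.05
tool_pos: [0.4872, 0.2309, 0.1601]
tool_rot: [-3.14, 0.001, 1.757]
contact_force: [0.6, 0.0, -0.9]
opening: 0.0436
grip_force: 0.0
```

```bash
python3 - <<'E'
from h import *
import pickle
c=read_camera("wrist");c["s"]=observe();pickle.dump(c,open("w1.pkl","wb"));print(c["s"]["tool_pos"],c["s"]["tool_rot"],-np.array(c["R"]).T@c["t"],c["fx"])
im=c["color"].copy();print(proj(c,np.array([.4867,.233,.049])),proj(c,c["s"]["tool_pos"]))
cv2.imwrite("pics/w1.png",cv2.resize(im,(800,500)))
E
```

```text
[0.48747713 0.23019724 0.16067391] [-3.14082901e+00  7.01549226e-04  1.75532243e+00] [0.47387676 0.30473175 0.31722808] 335.4158542453948
(np.float64(311.3899175993502), np.float64(195.7665114348599)) (np.float64(311.35305214141965), np.float64(258.50780315496684))
```

View pics/w1.png

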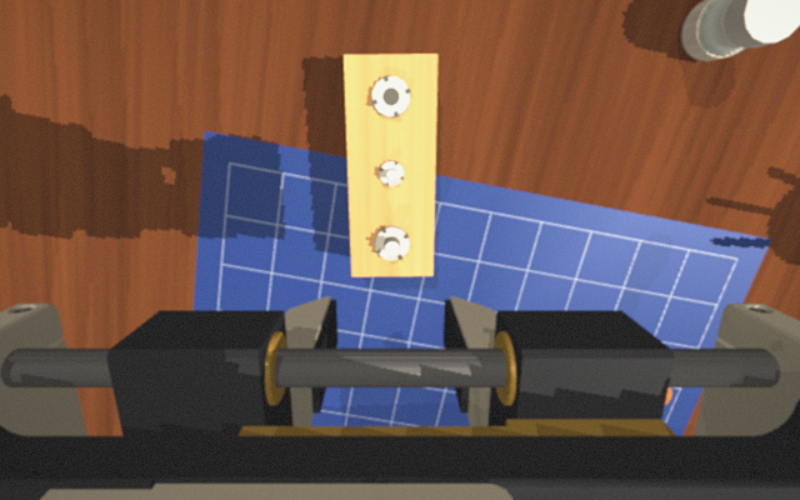

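The wrist view shows the large rivet (pin up) at about (392,243), on the line between the fingers. I'll zoom in on it.

```bash
python3 - <<'E'
from h import *
import pickle
c=pickle.load(open("w1.pkl","rb"))
cv2.imwrite("pics/w1c.png",cv2.resize(c["color"][175:215,285:345],(780,520),interpolation=cv2.INTER_CUBIC))
E
```

```text
(no output)
```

View pics/w1c.png

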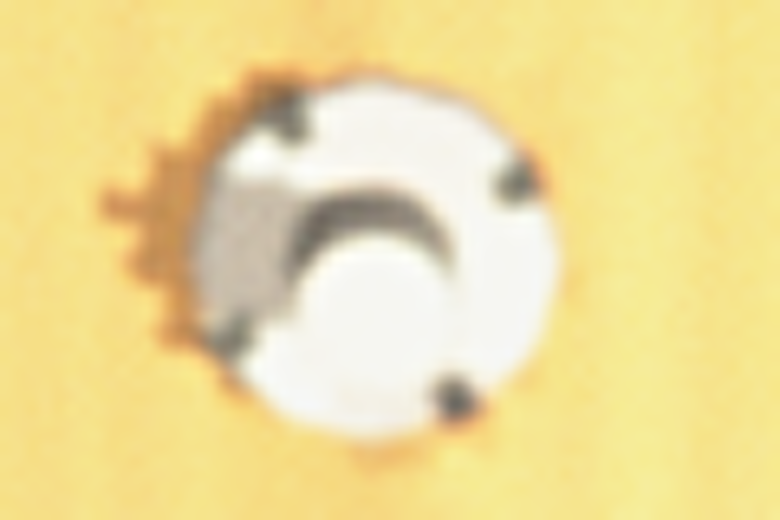

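```bash
python3 - <<'E'
from h import *
import pickle
c=pickle.load(open("w1.pkl","rb"))
print(atz(c,285+377/13-.5,175+258/13-.5,.049),atz(c,285+373/13-.5,175+312/13-.5,.0614))
p=(atz(c,285+377/13-.5,175+258/13-.5,.049)+atz(c,285+373/13-.5,175+312/13-.5,.0614))/2
p[2]=.0505;go(p,100.6)
E
```

```text
[0.48819114 0.23452031 0.049     ] [0.48792422 0.23437581 0.0614    ]
t 2.1 travel [0.0041 0.0014 0.1102] dr [-0.04  0.04 -0.03]
```

Request:
arm_command --fingers '[0.2, 0.2, 0.2, 0.2, 0.2, 0.2, 0.2, 0.2]' --travel '[[0.004, 0.0015, 0.04], [0.004, 0.0015, 0.075], [0.004, 0.0015, 0.09], [0.004, 0.0015, 0.1], [0.004, 0.0015, 0.106], [0.004, 0.0015, 0.109], [0.004, 0.0015, 0.109], [0.004, 0.0015, 0.109]]' --dr '[[0, 0, 0], [0, 0, 0], [0, 0, 0], [0, 0, 0], [0, 0, 0], [0, 0, 0], [0, 0, 0], [0, 0, 0]]' --squeeze 12

```text
time: 2.77
tool_pos: [0.4893, 0.2353, 0.0529]
tool_rot: [3.139, -0.0, 1.755]
contact_force: [0.5, -0.3, 0.3]
opening: 0.0368
grip_force: 0.0
```

Request:
arm_command --fingers '[0.5, 0.7, 0.85, 1, 1, 1, 1, 1]' --travel '[[0, 0, 0], [0, 0, 0], [0, 0, 0], [0, 0, 0], [0, 0, 0], [0, 0, 0], [0, 0, 0], [0, 0, 0]]' --dr '[[0, 0, 0], [0, 0, 0], [0, 0, 0], [0, 0, 0], [0, 0, 0], [0, 0, 0], [0, 0, 0], [0, 0, 0]]' --squeeze 12

```text
time: 3.43
tool_pos: [0.4886, 0.2354, 0.0519]
tool_rot: [3.141, 0.0, 1.755]
contact_force: [-1.0, 0.3, 3.4]
opening: 0.0091
grip_force: 12.0
```

Request:
arm_command --fingers '[1, 1, 1, 1, 1, 1, 1, 1]' --travel '[[0, 0, 0], [0, 0, -0.003], [0, 0, -0.01], [0, 0, -0.02], [0, 0, -0.035], [0, 0, -0.06], [0, 0, -0.08], [0, 0, -0.08]]' --dr '[[0, 0, 0], [0, 0, 0], [0, 0, 0], [0, 0, 0], [0, 0, 0], [0, 0, 0], [0, 0, 0], [0, 0, 0]]' --squeeze 20

```text
time: 4.1
tool_pos: [0.4909, 0.2361, 0.1366]
tool_rot: [3.133, -0.001, 1.755]
contact_force: [1.9, -0.6, -0.5]
opening: 0.0091
grip_force: 20.0
```

```bash
python3 - <<'E'
from h import *
import pickle
c=read_camera("wrist");pickle.dump(c,open("w2.pkl","wb"));s=observe();print(s["opening"],s["tool_pos"])
u,v=proj(c,s["tool_pos"]);print(u,v)
a=c["color"][150:300,220:400];cv2.imwrite("pics/w2.png",cv2.resize(a,(720,600),interpolation=cv2.INTER_CUBIC))
go([.5389,-.1417,.16],100.6)
E
```

```text
0.00860677128174481 [0.48997041 0.2358353  0.13455578]
309.18239804187584 255.30446298204185
t 4.15 travel [-0.3801 -0.0211 -0.0258] dr [ 0.32 -0.04 -0.02]
```

View pics/w2.png

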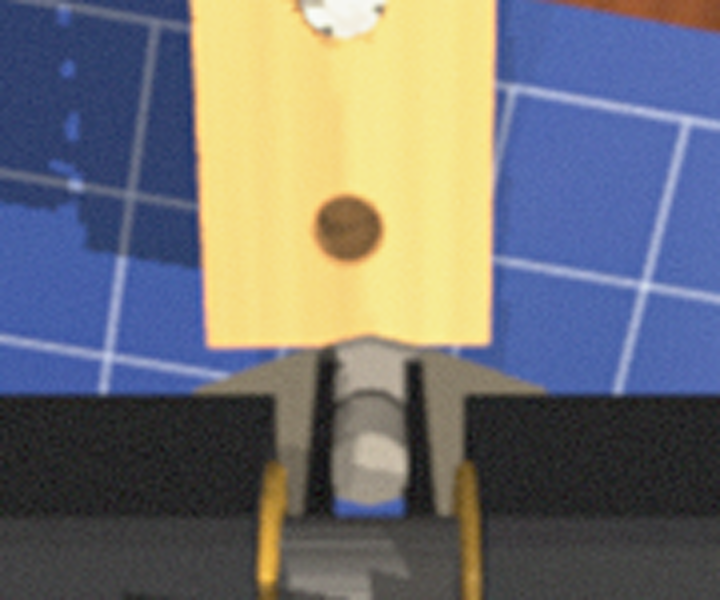

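The block's socket is empty and the rivet is held between the fingers at about (370,370) in the crop. Next I'll move above the flap hole.

Request:
arm_command --fingers '[1, 1, 1, 1, 1, 1, 1, 1]' --travel '[[-0.04, -0.002, -0.02], [-0.08, -0.004, -0.045], [-0.12, -0.007, -0.045], [-0.16, -0.009, -0.045], [-0.2, -0.011, -0.045], [-0.24, -0.013, -0.045], [-0.28, -0.016, -0.045], [-0.32, -0.018, -0.045]]' --dr '[[0, 0, 0], [0, 0, 0], [0, 0, 0], [0, 0, 0], [0, 0, 0], [0, 0, 0], [0, 0, 0], [0, 0, 0]]'

```text
time: 4.82
tool_pos: [0.5288, -0.0846, 0.1761]
tool_rot: [-3.14, -0.001, 1.755]
contact_force: [1.7, -0.0, 0.5]
opening: 0.009
grip_force: 20.0
```

Request:
arm_command --fingers '[1, 1, 1, 1, 1, 1, 1, 1]' --travel '[[-0.03, -0.002, 0], [-0.055, -0.003, 0], [-0.06, -0.003, 0], [-0.06, -0.003, 0], [-0.06, -0.003, 0], [-0.06, -0.003, 0], [-0.06, -0.003, 0], [-0.06, -0.003, 0]]' --dr '[[0, 0, 0], [0, 0, 0], [0, 0, 0], [0, 0, 0], [0, 0, 0], [0, 0, 0], [0, 0, 0], [0, 0, 0]]'

```text
time: 5.48
tool_pos: [0.5376, -0.1408, 0.1768]
tool_rot: [-3.142, -0.0, 1.757]
contact_force: [0.8, -0.9, -0.0]
opening: 0.0089
grip_force: 20.0
```

```bash
python3 - <<'E'
from h import *
import pickle
c=read_camera("wrist");c["s"]=s=observe();pickle.dump(c,open("w3.pkl","wb"));print(s["opening"],s["tool_pos"],s["tool_rot"],s["time"])
print(proj(c,s["tool_pos"]),proj(c,np.array([.5389,-.1417,.066])))
a=c["color"][125:275,210:410];cv2.imwrite("pics/w3.png",cv2.resize(a,(800,600),interpolation=cv2.INTER_CUBIC))
E
```

```text
0.008776762877887877 [ 0.53762354 -0.14099849  0.17683237] [3.14155729e+00 2.88229351e-05 1.75692407e+00] 5.5333
(np.float64(311.0573431295257), np.float64(257.1817040062031)) (np.float64(312.63167459352314), np.float64(199.85053334099587))
```

View pics/w3.png

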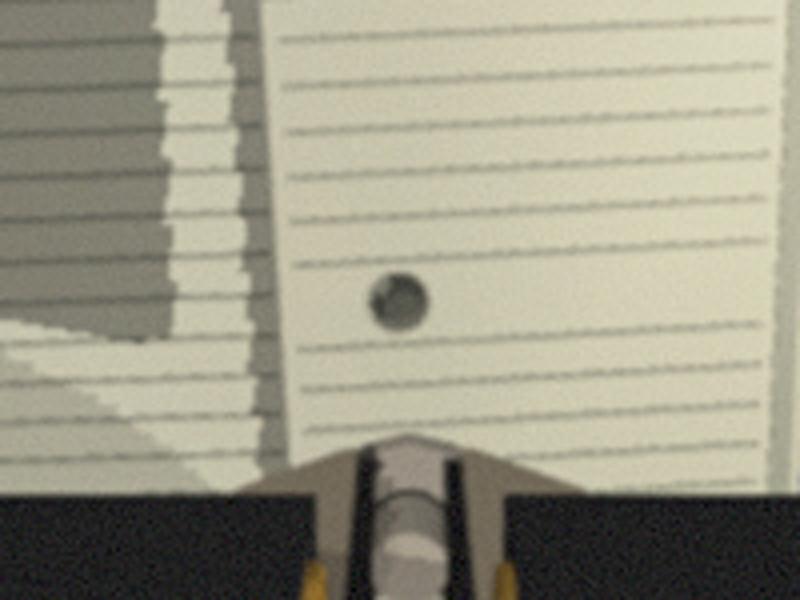

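The crop shows the flap hole at (399,301), and the held pin in the finger gap at about x 411. I'll get the depths there.

```bash
python3 - <<'E'
from h import *
import pickle
c=pickle.load(open("w3.pkl","rb"));z=c["z_map"]
for v in range(230,276,2):
    P=[px(c,u,v) for u in range(309,316) if z[v,u]>0]
    if P: print(v,(np.median(P,0)*1000).round(1),c["color"][v,312])
# flap plane around hole
P=np.array([px(c,u,v) for u in range(290,395) for v in range(150,230) if z[v,u]>0 and np.hypot(u-309,v-200)>10])
A=np.c_[P[:,:2]-[.5389,-.1417],np.ones(len(P))];r=np.linalg.lstsq(A,P[:,2],rcond=None)[0];print("plane",r)
r[2]+=0
H=atz(c,309.25,199.75,r[2]);print("hole",H)
c1=pickle.load(open("w1.pkl","rb"))
riv=(atz(c1,313.5,194.35,.049)+atz(c1,313.2,198.5,.0614))/2
print("riv w1",riv,"pin w3 est",atz(c,312.25,125+555/4-.5,.1863))
E
```

```text
230 [ 543.3 -167.    68.8] [159 180 181]
232 [ 543.5 -168.9   68.8] [156 177 182]
234 [ 536.3 -130.9  171. ] [103 116 123]
236 [ 536.3 -131.1  172.7] [121 135 142]
238 [ 536.7 -132.   172.9] [132 144 154]
240 [ 536.7 -133.3  173.1] [130 144 152]
242 [ 536.9 -134.2  173. ] [131 147 156]
244 [ 537.  -135.3  173.1] [129 141 149]
246 [ 537.3 -136.7  172.6] [121 137 142]
248 [ 537.5 -137.2  173.7] [70 79 83]
250 [ 537.3 -137.2  176.3] [ 99 112 115]
252 [ 537.4 -137.   178.8] [ 98 108 115]
254 [ 537.4 -137.1  181.3] [100 113 117]
256 [ 537.4 -137.4  183.1] [100 109 115]
258 [ 537.5 -137.3  185.3] [120 136 143]
260 [ 537.5 -138.3  185.6] [145 161 172]
262 [ 537.7 -139.3  185.4] [142 158 170]
264 [ 538.  -140.4  185.9] [125 139 148]
266 [ 538.2 -141.8  185.4] [109 121 130]
268 [ 538.4 -142.5  185.4] [114 127 134]
270 [ 538.6 -143.7  184.9] [116 127 135]
272 [ 538.7 -144.9  185.4] [112 125 133]
274 [ 539.  -145.9  185.2] [114 126 134]
plane [-0.07156369 -0.01578369  0.06828287]
hole [ 0.53602101 -0.14149578  0.06828287]
riv w1 [0.48806098 0.23444701 0.0552    ] pin w3 est [ 0.53796353 -0.13959739  0.1863    ]
```

Depth gives the pin axis at (0.5384, -0.1421) and the hole at (0.5360, -0.1415, 0.0685), which matches the expected height of 0.069. The shift is therefore +1 mm in tool x and -2.25 mm in tool y. I'll descend to just above the hole.

Request:
arm_command --fingers '[1, 1, 1, 1, 1, 1, 1, 1]' --travel '[[0.001, -0.00225, 0.02], [0.001, -0.00225, 0.045], [0.001, -0.00225, 0.06], [0.001, -0.00225, 0.07], [0.001, -0.00225, 0.076], [0.001, -0.00225, 0.076], [0.001, -0.00225, 0.076], [0.001, -0.00225, 0.076]]' --dr '[[0, 0, 0], [0, 0, 0], [0, 0, 0], [0, 0, 0], [0, 0, 0], [0, 0, 0], [0, 0, 0], [0, 0, 0]]'

```text
time: 6.2
tool_pos: [0.5359, -0.1417, 0.1017]
tool_rot: [3.14, 0.001, 1.756]
contact_force: [0.2, 0.4, 0.4]
opening: 0.0085
grip_force: 20.0
```

```bash
python3 - <<'E'
from h import *
import pickle
s=observe();print(s["tool_pos"],s["contact_force"])
w=read_camera("wrist");pickle.dump(w,open("w4.pkl","wb"))
c=read_camera("scene");pickle.dump(c,open("s4.pkl","wb"))
u,v=map(int,proj(c,np.array([.536,-.1415,.075])));print(u,v,-np.array(c["R"]).T@c["t"])
a=c["color"][max(v-35,0):v+35,u-50:u+50];b=w["color"][150:290,210:410]
cv2.imwrite("pics/s4.png",np.vstack([cv2.resize(a,(400,280),interpolation=cv2.INTER_CUBIC),cv2.resize(b,(400,280),interpolation=cv2.INTER_CUBIC)]))
z=w["z_map"]
for v in range(232,276,4):
    P=[px(w,u,v) for u in range(309,316) if z[v,u]>0]
    if P: print(v,(np.median(P,0)*1000).round(1))
E
```

```text
[ 0.53593878 -0.14172803  0.10174572] [0.18161781 0.37592708 0.35457943]
262 206 [ 1.04842624 -0.32478007  0.92076737]
232 [ 537.3 -145.9   55.8]
236 [ 534.6 -131.8   98.1]
240 [ 535.  -134.1   97.9]
244 [ 535.4 -136.1   98.2]
248 [ 535.8 -138.2   98.1]
252 [ 535.8 -138.3  103.2]
256 [ 535.4 -138.   108.6]
260 [ 535.9 -139.2  110.9]
264 [ 536.3 -141.2  110.7]
268 [ 536.7 -143.5  110.8]
272 [ 537.2 -145.7  110.6]
```

View pics/s4.png

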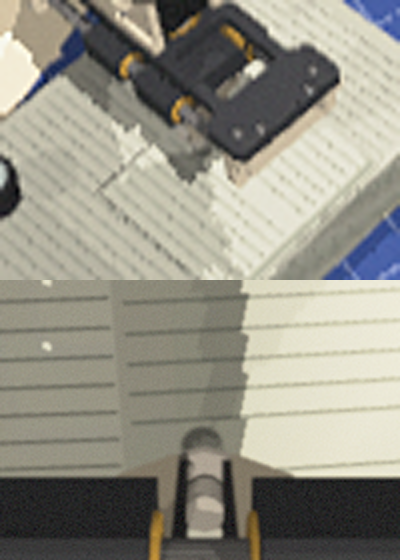

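The wrist part (bottom) shows the hole at about (203,440), peeking out from behind the rivet and close to the finger gap's centre. I'll measure its visible edges numerically.

```bash
python3 - <<'E'
from h import *
import pickle
c=pickle.load(open("w4.pkl","rb"));g=c["color"].astype(int).sum(2)
print("col",[(v,int(g[v,308:315].mean())) for v in range(218,240)])
for v in (226,228,230,232): print("row",v,[(u,int(g[v-1:v+2,u].mean())) for u in range(297,328)])
for v in (242,244,262,266): print("pin",v,[(u,int(g[v-1:v+2,u].mean())) for u in range(297,328)])
for y in (0,):
    print(atz(c,311.2,223,.0685),proj(c,np.array([.536,-.1415,.0685])))
E
```

```text
col [(218, 327), (219, 315), (220, 342), (221, 378), (222, 376), (223, 318), (224, 254), (225, 222), (226, 220), (227, 227), (228, 251), (229, 262), (230, 274), (231, 278), (232, 296), (233, 339), (234, 375), (235, 401), (236, 447), (237, 480), (238, 486), (239, 487)]
row 226 [(297, 394), (298, 389), (299, 388), (300, 394), (301, 382), (302, 357), (303, 316), (304, 281), (305, 252), (306, 228), (307, 224), (308, 226), (309, 220), (310, 222), (311, 229), (312, 230), (313, 218), (314, 217), (315, 232), (316, 249), (317, 261), (318, 301), (319, 350), (320, 376), (321, 386), (322, 395), (323, 384), (324, 386), (325, 389), (326, 388), (327, 391)]
row 228 [(297, 390), (298, 392), (299, 391), (300, 378), (301, 338), (302, 286), (303, 245), (304, 224), (305, 229), (306, 219), (307, 231), (308, 223), (309, 222), (310, 242), (311, 257), (312, 265), (313, 258), (314, 258), (315, 250), (316, 244), (317, 236), (318, 250), (319, 289), (320, 346), (321, 373), (322, 389), (323, 387), (324, 391), (325, 390), (326, 391), (327, 389)]
row 230 [(297, 396), (298, 391), (299, 382), (300, 347), (301, 282), 
[... 1597 characters left out ...]
 (309, 526), (310, 537), (311, 542), (312, 539), (313, 534), (314, 532), (315, 535), (316, 530), (317, 533), (318, 525), (319, 499), (320, 428), (321, 301), (322, 155), (323, 84), (324, 84), (325, 95), (326, 114), (327, 206)]
pin 266 [(297, 141), (298, 77), (299, 76), (300, 63), (301, 73), (302, 151), (303, 301), (304, 375), (305, 381), (306, 390), (307, 417), (308, 419), (309, 427), (310, 423), (311, 438), (312, 435), (313, 438), (314, 437), (315, 438), (316, 451), (317, 468), (318, 468), (319, 474), (320, 462), (321, 352), (322, 184), (323, 64), (324, 97), (325, 76), (326, 99), (327, 164)]
[ 0.53482352 -0.13542254  0.0685    ] (np.float64(311.2698225637767), np.float64(232.60625392988317))
```

Hole confirmed at (0.536, -0.1415). The rivet axis is at (0.5366, -0.143), so the correction is +1.5 mm in tool x and -0.5 mm in tool y. I'll apply it and insert.

Request:
arm_command --fingers '[1, 1, 1, 1, 1, 1, 1, 1]' --travel '[[0.0015, -0.0005, 0], [0.0015, -0.0005, 0.002], [0.0015, -0.0005, 0.005], [0.0015, -0.0005, 0.008], [0.0015, -0.0005, 0.011], [0.0015, -0.0005, 0.014], [0.0015, -0.0005, 0.016], [0.0015, -0.0005, 0.016]]' --dr '[[0, 0, 0], [0, 0, 0], [0, 0, 0], [0, 0, 0], [0, 0, 0], [0, 0, 0], [0, 0, 0], [0, 0, 0]]'

```text
time: 6.97
tool_pos: [0.5341, -0.14, 0.084]
tool_rot: [-3.141, -0.001, 1.755]
contact_force: [-0.3, 0.6, 0.2]
opening: 0.009
grip_force: 20.0
```

```bash
cat > chk.py <<'E'
from h import *
w=read_camera("wrist");s=observe();z=w["z_map"]
print(s["time"],s["tool_pos"],s["contact_force"])
for v in range(226,276,4):
    P=[px(w,u,v) for u in range(309,316) if z[v,u]>0]
    if P: print(v,(np.median(P,0)*1000).round(1))
P=np.array([px(w,u,v) for u in range(325,395) for v in range(150,215) if z[v,u]>0])
r=np.linalg.lstsq(np.c_[P[:,:2]-[.536,-.1415],np.ones(len(P))],P[:,2],rcond=None)[0];print("flap plane",r)
cv2.imwrite("pics/chk%d.png"%int(s["time"]*100),cv2.resize(w["color"][150:290,210:410],(800,560),interpolation=cv2.INTER_CUBIC))
E
python3 chk.py
```

```text
7.0167 [ 0.53428068 -0.14007241  0.08434995] [-1.54215402  0.05199813 -1.32653105]
226 [ 532.6 -129.    68.6]
230 [ 533.  -131.3   68.8]
234 [ 532.7 -129.9   78.4]
238 [ 532.9 -131.1   80.8]
242 [ 533.3 -133.6   79.6]
246 [ 533.8 -135.5   80.3]
250 [ 533.9 -136.5   83.4]
254 [ 533.9 -136.3   88.3]
258 [ 534.  -136.7   92.2]
262 [ 534.3 -138.6   92.3]
266 [ 534.8 -140.8   92.2]
270 [ 535.2 -143.    92.8]
274 [ 535.6 -144.8   92.8]
flap plane [-0.07175967 -0.01492922  0.06845213]
```

The shank is in the hole: force is near zero, the flap plane hasn't moved, and the nose is about 10 mm below the mouth. I'll lower the rest of the way.

Request:
arm_command --fingers '[1, 1, 1, 1, 1, 1, 1, 1]' --travel '[[0, 0.0005, 0.001], [0, 0.0005, 0.0025], [0, 0.0005, 0.004], [0, 0.0005, 0.0055], [0, 0.0005, 0.0065], [0, 0.0005, 0.007], [0, 0.0005, 0.007], [0, 0.0005, 0.007]]' --dr '[[0, 0, 0], [0, 0, 0], [0, 0, 0], [0, 0, 0], [0, 0, 0], [0, 0, 0], [0, 0, 0], [0, 0, 0]]'

```text
time: 7.68
tool_pos: [0.5349, -0.14, 0.0777]
tool_rot: [-3.142, 0.0, 1.755]
contact_force: [-0.1, -0.5, -0.1]
opening: 0.0088
grip_force: 20.0
```

```bash
python3 chk.py
```

```text
7.7333 [ 0.53498769 -0.14004099  0.07777945] [ 0.94462084 -0.29376761 -0.72997118]
226 [ 533.  -126.8   68.3]
230 [ 533.4 -129.2   68.1]
234 [ 533.5 -129.8   72.1]
238 [ 533.9 -131.3   74.1]
242 [ 534.2 -133.5   73.9]
246 [ 534.6 -135.8   74. ]
250 [ 534.7 -136.5   77.1]
254 [ 534.7 -136.6   81.6]
258 [ 534.7 -136.5   86.1]
262 [ 535.1 -138.7   86.2]
266 [ 535.5 -140.4   86.8]
270 [ 535.9 -142.8   86.4]
274 [ 536.4 -144.9   86.7]
flap plane [-0.07277532 -0.01486101  0.0684988 ]
```

Request:
arm_command --fingers '[1, 1, 1, 1, 1, 1]' --travel '[[0, 0, 0.001], [0, 0, 0.002], [0, 0, 0.002], [0, 0, 0.002], [0, 0, 0.002], [0, 0, 0.002]]' --dr '[[0, 0, 0], [0, 0, 0], [0, 0, 0], [0, 0, 0], [0, 0, 0], [0, 0, 0]]'

```text
time: 8.23
tool_pos: [0.535, -0.1401, 0.0758]
tool_rot: [3.141, 0.0, 1.755]
contact_force: [0.3, -0.4, 0.2]
opening: 0.0086
grip_force: 20.0
```

Request:
arm_command --fingers '[0.75, 0.65, 0.55, 0.5, 0.5, 0.5, 0.5, 0.5]' --travel '[[0, 0, 0], [0, 0, 0], [0, 0, 0], [0, 0, 0], [0, 0, -0.006], [0, 0, -0.014], [0, 0, -0.022], [0, 0, -0.03]]' --dr '[[0, 0, 0], [0, 0, 0], [0, 0, 0], [0, 0, 0], [0, 0, 0], [0, 0, 0], [0, 0, 0], [0, 0, 0]]'

```text
time: 8.9
tool_pos: [0.5352, -0.1401, 0.107]
tool_rot: [3.141, 0.001, 1.755]
contact_force: [0.4, -0.2, -0.7]
opening: 0.0232
grip_force: 0.0
```

```bash
python3 chk.py; ls pics
```

```text
8.95 [ 0.53608577 -0.14044261  0.10859185] [ 0.43407043 -0.57450911  1.44838771]
226 [ 535.  -136.2   72.3]
230 [ 535.  -136.4   78. ]
234 [ 535.  -136.7   84.3]
238 [ 535.5 -139.1   84.1]
242 [ 536.  -141.6   84.1]
246 [ 536.4 -143.8   84.6]
250 [ 538.  -152.    71.8]
254 [ 538.8 -156.4   68. ]
258 [ 539.2 -158.8   68.5]
262 [ 539.8 -161.8   68.3]
266 [ 540.3 -164.5   68.3]
270 [ 540.8 -167.4   68.4]
274 [ 541.4 -170.2   68.2]
flap plane [-0.06510149 -0.01568967  0.06806645]
blk.png
chk701.png
chk773.png
chk894.png
s4.png
top.png
w1.png
w1c.png
w2.png
w3.png
```

The rivet is seated: flange top at 0.072, pin top at 0.0843, axis on the hole. I'll close the fingers and come down over the pin.

Request:
arm_command --fingers '[1, 1, 1, 1, 1, 1, 1, 1]' --travel '[[-0.0012, 0.0005, 0], [-0.0012, 0.0005, 0], [-0.0012, 0.0005, 0], [-0.0012, 0.0005, 0.004], [-0.0012, 0.0005, 0.01], [-0.0012, 0.0005, 0.016], [-0.0012, 0.0005, 0.016], [-0.0012, 0.0005, 0.016]]' --dr '[[0, 0, 0], [0, 0, 0], [0, 0, 0], [0, 0, 0], [0, 0, 0], [0, 0, 0], [0, 0, 0], [0, 0, 0]]'

```text
time: 9.62
tool_pos: [0.5352, -0.1409, 0.0888]
tool_rot: [-3.14, -0.001, 1.755]
contact_force: [-0.1, 0.7, 0.7]
opening: 0.0006
grip_force: 0.0
```

```bash
python3 chk.py
```

```text
9.6667 [ 0.53547979 -0.14103706  0.08927421] [ 0.22959996 -0.70107986  0.20871933]
226 [ 533.7 -130.3   72.3]
230 [ 534.1 -132.6   71.9]
234 [ 534.6 -135.1   71.7]
238 [ 534.8 -136.2   74.5]
242 [ 533.9 -131.6   91.8]
246 [ 533.9 -131.5   96.6]
250 [ 533.9 -131.5  101.6]
254 [ 533.8 -131.6  105.5]
258 [ 534.  -131.8  109.5]
262 [ 534.3 -131.7  113.8]
266 [ 534.4 -131.5  117.5]
270 [ 534.6 -131.9  120.7]
274 [ 534.7 -131.6  124.4]
flap plane [-0.06495205 -0.01640501  0.06810194]
```

Request:
arm_command --fingers '[1, 1, 1, 1, 1, 1, 1, 1]' --travel '[[0, 0, 0.001], [0, 0, 0.002], [0, 0, 0.003], [0, 0, 0.004], [0, 0, 0.005], [0, 0, 0.006], [0, 0, 0.007], [0, 0, 0.008]]' --dr '[[0, 0, 0], [0, 0, 0], [0, 0, 0], [0, 0, 0], [0, 0, 0], [0, 0, 0], [0, 0, 0], [0, 0, 0]]'

```text
time: 10.33
tool_pos: [0.5355, -0.1412, 0.0817]
tool_rot: [-3.141, 0.0, 1.755]
contact_force: [-1.7, -1.4, 1.7]
opening: 0.0008
grip_force: 1.2
```

Request:
arm_command --fingers '[1, 1, 1, 1, 1, 1]' --travel '[[0, 0, 0.0005], [0, 0, 0.001], [0, 0, 0.0015], [0, 0, 0.002], [0, 0, 0.002], [0, 0, 0.002]]' --dr '[[0, 0, 0], [0, 0, 0], [0, 0, 0], [0, 0, 0], [0, 0, 0], [0, 0, 0]]'

```text
time: 10.83
tool_pos: [0.5356, -0.1411, 0.0798]
tool_rot: [-3.141, 0.0, 1.756]
contact_force: [-2.4, -0.4, 3.2]
opening: 0.0004
grip_force: 1.6
```

Request:
arm_command --fingers '[1, 1, 1, 1, 1, 1]' --travel '[[0, 0, 0.0005], [0, 0, 0.001], [0, 0, 0.0015], [0, 0, 0.002], [0, 0, 0.0025], [0, 0, 0.0025]]' --dr '[[0, 0, 0], [0, 0, 0], [0, 0, 0], [0, 0, 0], [0, 0, 0], [0, 0, 0]]'

```text
time: 11.33
tool_pos: [0.5354, -0.1412, 0.0774]
tool_rot: [-3.141, 0.0, 1.756]
contact_force: [-4.3, -1.4, 6.8]
opening: 0.0003
grip_force: 3.4
```

Request:
arm_command --fingers '[1, 1, 1, 1, 1, 1]' --travel '[[0, 0, 0.0005], [0, 0, 0.001], [0, 0, 0.0015], [0, 0, 0.002], [0, 0, 0.002], [0, 0, 0.002]]' --dr '[[0, 0, 0], [0, 0, 0], [0, 0, 0], [0, 0, 0], [0, 0, 0], [0, 0, 0]]'

```text
time: 11.83
tool_pos: [0.5353, -0.1413, 0.0757]
tool_rot: [-3.141, 0.0, 1.756]
contact_force: [-5.5, -0.0, 8.9]
opening: 0.0004
grip_force: 4.6
```

Request:
arm_command --fingers '[1, 1, 1]' --travel '[[0, -0.0005, 0], [0, -0.001, 0], [0, -0.001, 0]]' --dr '[[0, 0, 0], [0, 0, 0], [0, 0, 0]]'

```text
time: 12.08
tool_pos: [0.5348, -0.1414, 0.0758]
tool_rot: [3.141, 0.001, 1.755]
contact_force: [-5.2, 0.1, 8.8]
opening: 0.0004
grip_force: 4.2
```

```bash
python3 chk.py
```

```text
12.1333 [ 0.53476637 -0.14140237  0.07584699] [-3.28925186  0.61265757  8.86977121]
226 [ 533.1 -130.    61.3]
230 [ 533.5 -131.8   63.1]
234 [ 533.9 -134.    62.9]
238 [ 534.3 -136.3   63.3]
242 [ 533.5 -132.    78.5]
246 [ 533.5 -132.1   83.7]
250 [ 533.6 -132.2   88.2]
254 [ 533.5 -132.    92.8]
258 [ 533.6 -132.4   96.7]
262 [ 533.9 -132.1  100.4]
266 [ 533.9 -132.2  104.1]
270 [ 534.  -132.1  108.1]
274 [ 534.2 -132.3  111. ]
flap plane [0.00193832 0.00063307 0.05908451]
```

View pics/chk1213.png

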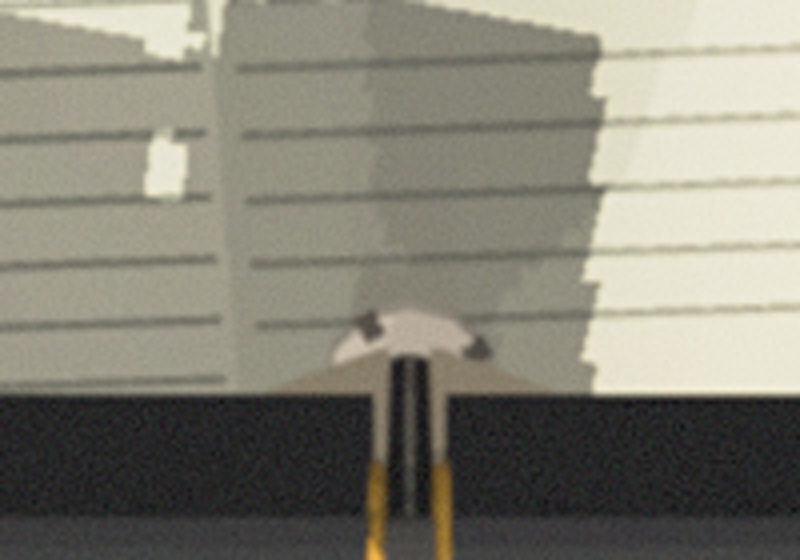

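The flange (330–490, 310–360) is centred under the closed fingers at x≈409, and the flap lies flat. I'll keep pressing.

Request:
arm_command --fingers '[1, 1, 1, 1, 1, 1, 1]' --travel '[[0, -0.0005, 0.0005], [0, -0.0005, 0.001], [0, -0.0005, 0.0015], [0, -0.0005, 0.002], [0, -0.0005, 0.0025], [0, -0.0005, 0.003], [0, -0.0005, 0.003]]' --dr '[[0, 0, 0], [0, 0, 0], [0, 0, 0], [0, 0, 0], [0, 0, 0], [0, 0, 0], [0, 0, 0]]'

```text
time: 12.72
tool_pos: [0.5347, -0.1414, 0.073]
tool_rot: [3.14, 0.001, 1.756]
contact_force: [-3.6, 1.1, 9.9]
opening: 0.0004
grip_force: 4.9
```

```bash
python3 chk.py
```

```text
12.7667 [ 0.53466717 -0.14142144  0.0730584 ] [-2.98930303  0.45523334 10.07348332]
226 [ 533.1 -130.1   58.8]
230 [ 533.2 -130.9   62.3]
234 [ 533.6 -133.1   62.6]
238 [ 534.  -135.3   62.8]
242 [ 533.5 -132.2   75.3]
246 [ 533.3 -132.    81.3]
250 [ 533.4 -132.    85.8]
254 [ 533.4 -132.2   89.8]
258 [ 533.4 -132.2   93.6]
262 [ 533.8 -132.1   97.7]
266 [ 533.8 -132.2  101.8]
270 [ 534.1 -132.2  104.8]
274 [ 534.  -132.3  108.7]
flap plane [0.00181787 0.00013875 0.05856336]
```

Request:
arm_command --fingers '[1, 1, 1, 1, 1, 1, 1, 1]' --travel '[[0, 0, 0.0005], [0, 0, 0.001], [0, 0, 0.0015], [0, 0, 0.002], [0, 0, 0.0025], [0, 0, 0.003], [0, 0, 0.0035], [0, 0, 0.004]]' --dr '[[0, 0, 0], [0, 0, 0], [0, 0, 0], [0, 0, 0], [0, 0, 0], [0, 0, 0], [0, 0, 0], [0, 0, 0]]'

```text
time: 13.43
tool_pos: [0.5347, -0.1414, 0.0692]
tool_rot: [3.14, 0.001, 1.756]
contact_force: [-3.9, 0.8, 10.8]
opening: -0.0001
grip_force: 5.4
```

Request:
arm_command --fingers '[1, 1, 1, 1, 1, 1]' --travel '[[0, 0, 0.0005], [0, 0, 0.001], [0, 0, 0.0015], [0, 0, 0.002], [0, 0, 0.0025], [0, 0, 0.0025]]' --dr '[[0, 0, 0], [0, 0, 0], [0, 0, 0], [0, 0, 0], [0, 0, 0], [0, 0, 0]]'

```text
time: 13.93
tool_pos: [0.5347, -0.1414, 0.0667]
tool_rot: [3.14, 0.001, 1.755]
contact_force: [-4.0, 0.8, 11.7]
opening: 0.0011
grip_force: 5.7
```

```bash
python3 chk.py
```

```text
13.9833 [ 0.5346747  -0.14144177  0.06674381] [-4.05349446 -0.19593016 11.03335199]
226 [ 532.7 -128.1   58.2]
230 [ 532.9 -129.9   58.9]
234 [ 533.1 -130.9   61.8]
238 [ 533.5 -133.2   61.7]
242 [ 533.4 -132.2   69.4]
246 [ 533.4 -132.2   74.4]
250 [ 533.4 -132.    79.5]
254 [ 533.6 -132.    83.7]
258 [ 533.5 -132.1   87.5]
262 [ 533.8 -132.4   91. ]
266 [ 533.8 -132.1   95.2]
270 [ 534.1 -132.    98.9]
274 [ 534.  -132.1  102.1]
flap plane [0.00268177 0.00076729 0.05781421]
```

Request:
arm_command --fingers '[1, 1, 1, 1, 1, 1, 1]' --travel '[[0, 0, 0.0005], [0, 0, 0.001], [0, 0, 0.0015], [0, 0, 0.002], [0, 0, 0.0025], [0, 0, 0.003], [0, 0, 0.003]]' --dr '[[0, 0, 0], [0, 0, 0], [0, 0, 0], [0, 0, 0], [0, 0, 0], [0, 0, 0], [0, 0, 0]]'

```text
time: 14.57
tool_pos: [0.5347, -0.1415, 0.0638]
tool_rot: [3.14, 0.001, 1.755]
contact_force: [-4.4, 0.3, 12.7]
opening: 0.0004
grip_force: 6.1
```

Request:
arm_command --fingers '[1, 1, 1, 1]' --travel '[[0, 0, 0.0003], [0, 0, 0.0006], [0, 0, 0.001], [0, 0, 0.001]]' --dr '[[0, 0, 0], [0, 0, 0], [0, 0, 0], [0, 0, 0]]'

```text
time: 14.9
tool_pos: [0.5347, -0.1414, 0.0628]
tool_rot: [3.14, 0.001, 1.755]
contact_force: [-3.8, 0.3, 12.8]
opening: 0.0002
grip_force: 6.2
```

Request:
arm_command --fingers '[1, 1, 1, 1]' --travel '[[0, 0, 0.0003], [0, 0, 0.0006], [0, 0, 0.0008], [0, 0, 0.0008]]' --dr '[[0, 0, 0], [0, 0, 0], [0, 0, 0], [0, 0, 0]]'

```text
time: 15.23
tool_pos: [0.5347, -0.1415, 0.0622]
tool_rot: [3.14, 0.001, 1.755]
contact_force: [-4.8, 0.8, 13.9]
opening: 0.0003
grip_force: 6.7
```

```bash
python3 chk.py
```

```text
15.2833 [ 0.53468546 -0.14146431  0.06220925] [-4.98692709  0.27427157 13.58240652]
226 [ 532.4 -126.6   57.3]
230 [ 532.9 -129.    56.6]
234 [ 533.1 -130.1   59.5]
238 [ 533.3 -131.6   61. ]
242 [ 533.3 -132.1   65.3]
246 [ 533.3 -132.    70.1]
250 [ 533.4 -131.9   74.7]
254 [ 533.5 -132.    79.4]
258 [ 533.4 -132.3   82.8]
262 [ 533.7 -132.3   86.8]
266 [ 533.8 -132.6   90.2]
270 [ 534.  -132.1   94.6]
274 [ 534.2 -132.2   97.5]
flap plane [0.00242607 0.00288014 0.05691237]
```

Request:
arm_command --fingers '[1, 1, 1, 1]' --travel '[[0, 0, 0.0002], [0, 0, 0.0004], [0, 0, 0.0006], [0, 0, 0.0006]]' --dr '[[0, 0, 0], [0, 0, 0], [0, 0, 0], [0, 0, 0]]'

```text
time: 15.62
tool_pos: [0.5347, -0.1415, 0.0617]
tool_rot: [3.14, 0.001, 1.755]
contact_force: [-4.4, 0.6, 13.6]
opening: 0.0004
grip_force: 7.2
```

Request:
arm_command --fingers '[1, 1, 1, 1]' --travel '[[0, 0, 0.0002], [0, 0, 0.0004], [0, 0, 0.0006], [0, 0, 0.0006]]' --dr '[[0, 0, 0], [0, 0, 0], [0, 0, 0], [0, 0, 0]]'

```text
time: 15.95
tool_pos: [0.5347, -0.1415, 0.0613]
tool_rot: [3.14, 0.001, 1.756]
contact_force: [-5.6, 1.3, 15.9]
opening: 0.0002
grip_force: 7.7
```

Request:
arm_command --fingers '[1, 1, 1]' --travel '[[0, 0, 0.0002], [0, 0, 0.0004], [0, 0, 0.0004]]' --dr '[[0, 0, 0], [0, 0, 0], [0, 0, 0]]'

```text
time: 16.2
tool_pos: [0.5347, -0.1415, 0.0609]
tool_rot: [3.14, 0.001, 1.755]
contact_force: [-6.1, 0.8, 16.0]
opening: 0.0
grip_force: 8.1
```

Request:
arm_command --fingers '[1, 1, 1, 1, 1, 1, 1, 1]' --travel '[[0, 0, -0.001], [0, 0, -0.003], [0, 0, -0.006], [0, 0, -0.015], [0, 0, -0.03], [0, 0, -0.06], [0, 0, -0.09], [0, 0, -0.1]]' --dr '[[0, 0, 0], [0, 0, 0], [0, 0, 0], [0, 0, 0], [0, 0, 0], [0, 0, 0], [0, 0, 0], [0, 0, 0]]'

```text
time: 16.87
tool_pos: [0.5363, -0.1419, 0.1635]
tool_rot: [3.136, 0.003, 1.756]
contact_force: [0.8, -0.0, 0.6]
opening: 0.0005
grip_force: 0.0
```

```bash
python3 - <<'E'
from h import *
w=read_camera("wrist");z=w["z_map"];s=observe();print(s["time"],s["tool_pos"])
u,v=proj(w,np.array([.536,-.1415,.063]));print(u,v);u=int(u);v=int(v)
D=lambda m:np.median([px(w,u+i,v+j)[2] for i in range(-30,31) for j in range(-30,31) if m(np.hypot(i,j)) and z[v+j,u+i]>0])
print("pin",D(lambda r:r<4),"flange",D(lambda r:8<r<12),"flap",D(lambda r:20<r<26))
P=np.array([px(w,u+i,v+j) for i in range(-40,90) for j in range(-40,20) if np.hypot(i,j)>20 and abs(px(w,u+i,v+j)[2]-.061)<.012])
print(np.linalg.lstsq(np.c_[P[:,:2]-[.536,-.1415],np.ones(len(P))],P[:,2],rcond=None)[0])
cv2.imwrite("pics/end.png",cv2.resize(w["color"][v-45:v+45,u-60:u+60],(800,600),interpolation=cv2.INTER_CUBIC))
E
```

```text
16.9167 [ 0.53659578 -0.14205796  0.1638291 ]
310.20532902771464 201.00581238693462
pin 0.06805149361437189 flange 0.06778438147154156 flap 0.06380018274074957
[0.00233587 0.01245715 0.06272708]
```

View pics/end.png

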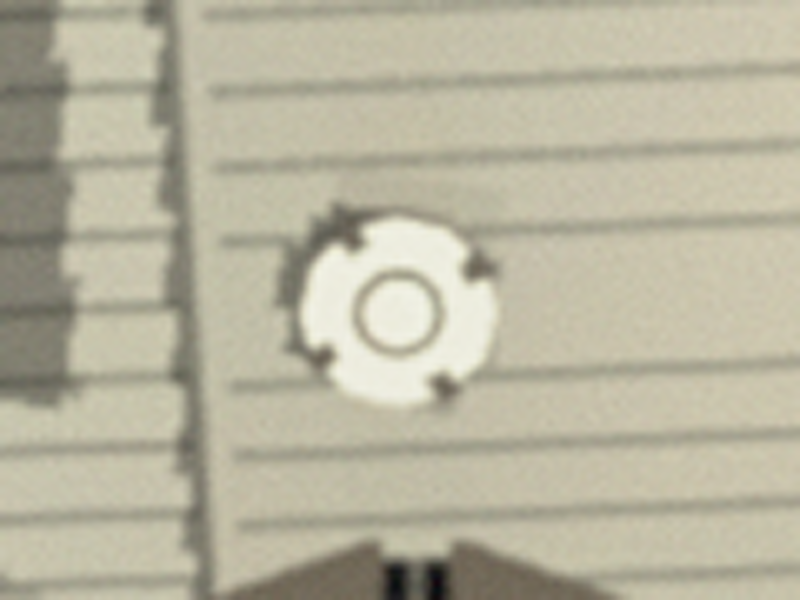

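The picture shows the rivet at (398,312) with its pin flush: pin top 0.0681, flange top 0.0678. The flap lies flat at about 0.063 with nothing touching it, so I'll hand in.

```bash
python3 -c "
from cell import *
print(hand_in())"
```

```text
the job is handed in; nothing more can be done
None
```

The large rivet is through the flap's hole with its pin pressed flush; on release the flap stayed flat on the lid. The pressing force I read peaked at about 17 N, below the 22 N dent limit. The job is handed in, but no verdict came back.

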